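# Level the parcel scale and hold its sprung foot down

### The arm

A 7-joint arm with a two-finger parallel gripper is mounted at the origin on the work surface. World frame = base frame: x ahead of the robot, y to its left, z up, the work surface at z = 0. Lengths are in mm, angles in rad, forces in N, time in s.
With the tool pointing down it reaches from about 400 to 875 mm from the base axis. Payload 4.4 kg.
Tool frame: the origin (TCP) lies midway between the tips of the shut fingers; the grasp point (between the pads) lies 19 mm behind it; z points along the fingers, y is the line along which they close (so a half turn about z gives the same grasp; the last joint's range is limited). The gripper opens to 85 mm and grips with 20 to 120 N. Pads are 22 mm wide; open, the fingers measure 114 mm over their backs; the gripper's body (76 mm by 85 mm) begins 54 mm behind the grasp point. The pads swing forward as they close: fully open they stand 13 mm farther back than shut.
Start: joints at [1.267, 0.628, 0.038, 1.517, -0.027, 0.996, -0.02], TCP at [153.145, -631.716, 231.313] pointing down, gripper open.
Joint ranges: [-3.06, 3.06], [-0.37, 2.12], [-1.25, 1.32], [0.18, 2.47], [-1.1, 4.24], [0.23, 1.98], [-2.94, 2.94]. Speed limits (rad/s): [2.57, 2.57, 3.14, 3.14, 3.14, 3.14, 3.14].

### API

Orientations are given as [roll, pitch, yaw] about the fixed x, y, z axes, in that order (R = Rz(yaw) Ry(pitch) Rx(roll)).
In Python, from cell import ctrl gives the robot as it stands.
- The arm moves only by the shell command python3 -m handwheel 'ROWS'. ROWS is JSON, a list of rows, each a list of 3 entries, a list of its own where there are three numbers: the turn, a rotation vector about the tool's x, y, z in degrees, then the shift along the tool's x, y, z in m, then the closure, from 0 (fully open) to 1 (shut). A call has 1 to 5 rows; each row shifts and turns the commanded pose from where the row before left it, along the tool's axes as they then stand; what a row does not reach is not made up. A row lasts 1/12 s, in which the tool goes at most 41.7 mm and 7.16 degrees, less where a joint would pass 70% of its speed; a pose out of reach is approached as far as the arm can. A call is refused whole if a number of a shift passes 0.0417 or a number of a turn 7.16, either way. A call with a gripper value outside its range is refused whole. The fingers move at their own pace and stop on an object; the grip force is fixed at half the most. Time passes only in rows, so rows that do not move let the fingers close. It gives the time, the measured TCP pose, the force, the opening and the grip force at its end, in the units of the state.
- ctrl.read_state(): the state, without advancing time (a new reading comes with each control period).
- ctrl.get_image(name): name is "scene" or "top"; returns a dict with "pixels" (384x512x3 uint8, red, green, blue), "fx", "fy", "cx", "cy" (pixels), "k1" (the pictures are not rectified: a ray, as slopes to the right and down, at radius r is drawn at 1 + k1 r^2 times it, then the intrinsics apply), "pose" (4x4, takes a point from camera to world coordinates). Camera axes: x right, y up, looking along -z (the intrinsics and any distortion apply to the point x, -y, -z); pixel columns grow to the right and rows downward; lengths in mm; the calibration is good to about 2 mm. A picture is of the moment at which its call begins. There is no depth.
- ctrl.finish_job(): hands the job in; it is judged then, once.
The state is a dict: "clock": time; "qpos": joint angles; "qd": joint speeds; "tau": joint torques, N m; "eef_pos": TCP position; "tool_rot": TCP orientation; "force": force on the tool from outside, world axes, zero at the start; "torque": the same for the moment, N m; "width": finger opening in mm; "gripper_force": force on a finger pad.
Only numpy, scipy, OpenCV 4.12 (cv2) and the standard library are available. Lean on these libraries where they do the work, as an engineer would, in place of code of your own. Each camera call takes 0.05 s, during which the arm holds its last target. There are 200 camera calls.

### The job

Level the parcel scale: lay the spirit level gently in the middle of its steel plate, pointing at the round foot knob, and let go of it. Then press the knob's sprung foot fully down and turn the knob until the level's bubble sits centred between its two lines. Finish while still holding the knob pressed fully down with the bubble centred, and leave everything else on the bench where it is.

Things in the scene. Friction and masses are not known exactly. Their poses are not given: they have to be found in the camera images.
- level_center (a point): Centre of the loose spirit level's body, 18 mm above its underside: aluminium bar with black end caps, 200 long (its x axis) x 28 wide x 36 mm tall, about 0.3 kg, lying on the bench. A yellow-green vial, 90 mm long, lies lengthwise on top in the middle, standing 7 mm above the bar, with two black lines 16 mm either side of its middle. May be laid either way round.
- level: The same spirit level; origin at the centre of its underside, x along its length, z up.
- bubble (a joint): Position (m) of the pale 24 mm long bubble in the level's vial: 0 centred between the lines, positive towards the level's +x end, stops at +-0.03. It truly runs to the higher end, 1 mm per mrad of slope along the level, and takes about 1.5 s to settle.
- pan_center (a point): Centre of the top of the scale's steel weighing plate, 240 (x) x 250 mm (y), 58 to 63 mm above the bench. Axes of the scale: x away from the robot at yaw 0, y to its left, z up; the knob stands on its -y side, 160 mm from this point. The plate hinges slightly about its +y feet (line along x, 110 mm from this point). A 55 mm tall read-out box stands 140 mm from this point on the +x side.
- pan: The scale's weighing plate with the grey housing under it. Axes as the scale's; its origin lies on the hinge line of the +y feet, 14 mm above the bench.
- knob_center (a point): Middle of the foot knob: upright black ribbed cylinder, 40 mm diameter, 50 mm tall, vertical axis, standing on a grey lug. This point is on its axis, 22 mm below its top and 28 mm above the lug, about 80 mm above the bench. Axes of the scale; they do not turn with the knob.
- knob: The foot knob. It turns about its axis, stiffly (0.15 N m), staying at its height; clockwise from above jacks up the knob side of the plate: each rad tips the plate 0.016 rad (bubble 16 mm towards the knob). At the start it is wound 0.6 to 1.4 rad too low, which shows only once the foot's spring is pressed down. Range +-1.9 rad about level.
- sprung (a joint): How far the spring in the foot has raised the knob, its lug and the plate's knob side (rad): 0 pressed fully down on its stop, 0.018 fully up (knob 4.9 mm higher, bubble 18 mm nearer the knob). Pressing the knob fully down takes about 4 to 7 N (a firm 10 to 15 N keeps it there); it springs up when let go.
- carton: Bystander: loose plain paper carton 190 x 45 x 36 mm, lying near the level, with no vial.
- phone: Bystander: loose phone 150 x 72 x 9 mm.
- oil: Bystander: loose amber glass bottle, 60 mm diameter, 190 mm tall.
- tape: Bystander: loose roll of tape, 100 mm diameter, 48 mm tall.
- ladle: Bystander: loose steel ladle 320 mm long.
- packet: Bystander: loose white packet 75 x 75 x 110 mm tall.
- knife_box: Bystander: loose small paper box 120 x 40 x 25 mm.

How it is judged (in metres and radians):
On the way, in this order (a step that is already met when the one before it is completed fails the run):
1. the level lies on the middle of the plate, pointing at the knob, let go (contact force between level and pan above 1 N and contact force between each of the arm, the fingers and level below 0.1 N and angle between the x axis of level and the y axis of pan, either way round below 0.25 rad and horizontal distance between level_center and pan_center below 0.045 m and angle between level's own z axis and vertical below 0.15 rad), for 0.3 s.
2. the gripper presses the foot knob fully down (value of joint sprung below 0.004 rad and contact force between the fingers and knob above 2 N), for 0.2 s.
At the end, for the whole second after the job is handed in: Fingers hold the knob fully down (spring below 0.004 rad, over 2 N on the knob), bubble within 4 mm of centre; the level lies free on the plate, within 45 mm of its centre and 0.25 rad of the line to the knob, untouched by the robot (all of step 1 and all of step 2 and value of joint bubble between -0.004 and 0.004 m); the arm keeps its last pose, push and grip.
It fails at once if the level is dropped rather than laid down (linear speed of level above 0.5 m/s and contact force between the fingers and level below 0.05 N).
It fails at once if something else on the bench is shoved more than 30 mm or knocked over (distance of any of carton, phone, oil, tape, ladle, packet, knife_box from where it was at the start of the episode above 0.03 m or angle between any of oil, packet's own z axis and vertical above 0.5 rad).
It also fails if it takes over 64 s, if anything falls off the work surface, if the arm or the gripper's body presses on something with over 40 N, if the wrist force passes 120 N, or if a joint passes its speed limit or range.

## Working session

There is one attempt and no reset: what is moved stays moved. The work goes in short steps, Python scripts to look and compute and a shell command to move; the robot and the scene stay as the last step left them, time stands still between calls to the robot, and variables do not carry over. Pictures are saved under pics/ and viewed, at most 10 in all, crops included, and the job is handed in when it is done.

```bash
mkdir -p pics; ls
cat > h.py <<'E'
import numpy as np, cv2
from cell import ctrl
def snap(n,f):
    d=ctrl.get_image(n); cv2.imwrite('pics/'+f,cv2.cvtColor(d['pixels'],cv2.COLOR_RGB2BGR)); np.save('pics/'+f[:-4]+'.npy',d,allow_pickle=True); return d
def load(f): return np.load('pics/'+f+'.npy',allow_pickle=True).item()
def ray(d,u,v):
    K=np.array([[d['fx'],0,d['cx']],[0,d['fy'],d['cy']],[0,0,1.]])
    s=cv2.undistortPoints(np.array([[[u,v]]],float),K,np.array([d['k1'],0,0,0,0.]))[0,0]
    P=np.array(d['pose']); r=P[:3,:3]@np.array([s[0],-s[1],-1]); return P[:3,3],r/np.linalg.norm(r)
def onz(d,u,v,z):
    o,r=ray(d,u,v); return (o+r*(z-o[2])/r[2]).round(1)
E
python3 - <<'E'
from h import *
for n in('top','scene'):
    d=snap(n,n+'0.png'); print({k:v for k,v in d.items() if k!='pixels'})
print(ctrl.read_state())
E
```

```text
pics
{'fx': 400.78622088317326, 'fy': 400.78622088317326, 'cx': 253.04110211538267, 'cy': 187.13439673284634, 'k1': 0.010556769544902818, 'pose': array([[-2.89726095e-02,  9.96398873e-01, -7.96860933e-02,
         4.12489442e+02],
       [-9.99424480e-01, -3.02830318e-02, -1.52855230e-02,
         1.16582278e+01],
       [-1.76436144e-02,  7.91973708e-02,  9.96702804e-01,
         1.21416038e+03],
       [ 0.00000000e+00,  0.00000000e+00,  0.00000000e+00,
         1.00000000e+00]])}
{'fx': 367.35356116492164, 'fy': 367.35356116492164, 'cx': 255.077099668076, 'cy': 189.68431676934944, 'k1': -0.11465668858444719, 'pose': array([[-7.89610509e-01, -5.14089089e-01,  3.35003960e-01,
         8.45919071e+02],
       [ 6.13550278e-01, -6.68996335e-01,  4.19523492e-01,
         4.34472443e+02],
       [ 8.44397139e-03,  5.36801931e-01,  8.43666039e-01,
         9.35570820e+02],
       [ 0.00000000e+00,  0.00000000e+00,  0.00000000e+00,
         1.00000000e+00]])}
{'clock': 0.1, 'qpos': array([ 1.26719947,  0.62923896,  0.03839818,  1.51827164, -0.02702228,
        0.99634009, -0.02000781]), 'qd': array([-0.00012488, -0.00082175,  0.00044262, -0.00293864,  0.00055879,
       -0.00095607,  0.00140439]), 'tau': array([ 3.11293734e-03, -5.64527965e+01,  1.23057760e+00, -1.93969774e+01,
        1.13419487e-02,  5.49406599e-03, -1.79666876e-05]), 'eef_pos': array([ 153.04207181, -631.13396183,  230.48855266]), 'tool_rot': array([-3.13985041e+00, -2.87729273e-05,  2.37814500e-01]), 'force': array([ 0.65304712,  0.02112846, -0.06285836]), 'torque': array([ 0.00310459, -0.00159961,  0.02633678]), 'gripper_force': 0.0, 'width': 85.49749960619036}
```

View pics/top0.png

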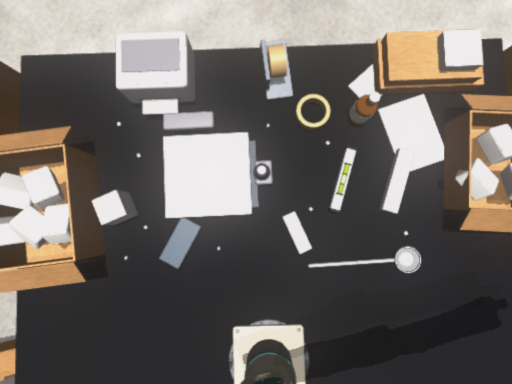

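View pics/scene0.png

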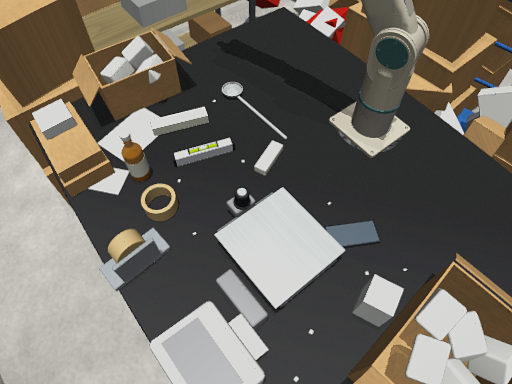

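The top view shows the level at about (343,180) with its yellow-green vial. The plate spans (165–250, 133–217), the knob is at (262,171), and the carton (no vial) is at (398,180). In the scene view, the level is at (204,151), the knob at (242,193) and the plate centre at about (280,245).

Run:
```python
from h import *
d=load('top0'); im=d['pixels']; hsv=cv2.cvtColor(im,cv2.COLOR_RGB2HSV)
def big(m,x0,y0,x1,y1):
    k=np.zeros(m.shape,np.uint8); k[y0:y1,x0:x1]=m[y0:y1,x0:x1]*255
    n,l,s,c=cv2.connectedComponentsWithStats(k); i=1+np.argmax(s[1:,4]); 
    cs=cv2.findContours((l==i).astype(np.uint8),0,2)[0]; return max(cs,key=cv2.contourArea),s[i,4]
yg=(hsv[...,0]>25)&(hsv[...,0]<50)&(hsv[...,1]>100)&(hsv[...,2]>80)
k=np.zeros(yg.shape,np.uint8);k[140:220,320:365]=yg[140:220,320:365]
p=cv2.findNonZero(k); r=cv2.minAreaRect(p);print('vial',r,onz(d,*r[0],40))
gray=im.min(2)
c,a=big(im.max(2)>110,322,140,365,220); r=cv2.minAreaRect(c); print('bar',r,a)
b=cv2.boxPoints(r); P=[onz(d,*q,36) for q in b]; print(P,np.mean(P,0))
c,a=big(gray>170,150,122,254,230); r=cv2.minAreaRect(c); print('plate',r,a)
P=[onz(d,*q,61) for q in cv2.boxPoints(r)]; print(P,np.mean(P,0))
print('knobtop~',onz(d,262,170,102))
cv2.imwrite('pics/c.png',cv2.cvtColor(np.hstack([cv2.resize(im[135:225,225:285],None,fx=6,fy=6,interpolation=0),cv2.resize(im[135:225,312:372],None,fx=6,fy=6,interpolation=0)]),cv2.COLOR_RGB2BGR))
```

```text
vial ((343.1115417480469, 178.25767517089844), (3.8590550422668457, 30.083086013793945), 15.255120277404785) [ 524.4 -235.    40. ]
bar ((342.7876892089844, 178.6300048828125), (10.697925567626953, 63.06145095825195), 15.154067993164062) 673
[array([ 439.6, -191.9,   36. ]), array([ 618. , -248.3,   36. ]), array([ 608.7, -278.3,   36. ]), array([ 430.6, -221.5,   36. ])] [ 524.225 -235.      36.   ]
plate ((206.42654418945312, 174.64871215820312), (82.24248504638672, 86.75334167480469), 87.22978973388672) 7075
[array([663.9, 293.9,  61. ]), array([668.1,  40. ,  61. ]), array([428.5,  35.3,  61. ]), array([423.8, 285. ,  61. ])] [546.075 163.55   61.   ]
knobtop~ [548.6   2.3 102. ]
```

View pics/c.png

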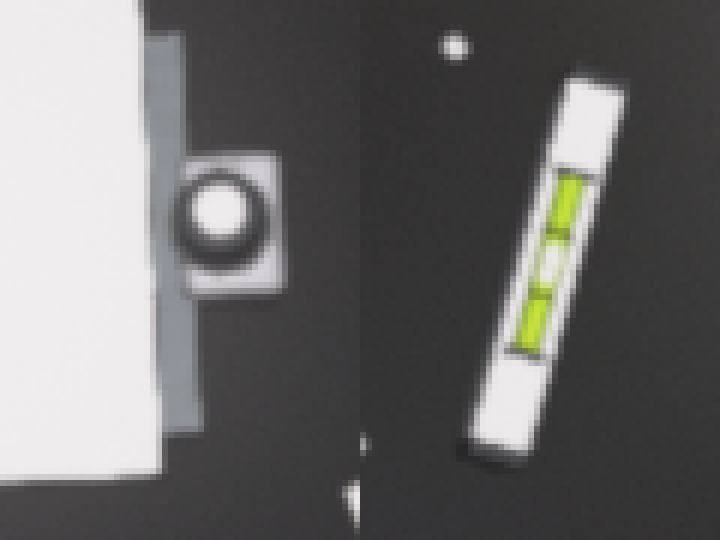

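```bash
python3 -m handwheel '[[[0,0,6.3],[0,0,0],0],[[0,0,6.3],[0,0,0],0],[[0,0,6.3],[0,0,0],0],[[0,0,6.3],[0,0,0],0],[[0,0,6.2],[0,0,0],0]]'
for i in 1; do python3 -m handwheel '[[[0,0,0],[0.0155,-0.0327,0],0],[[0,0,0],[0.0155,-0.0327,0],0],[[0,0,0],[0.0155,-0.0327,0],0],[[0,0,0],[0.0155,-0.0327,0],0],[[0,0,0],[0.0155,-0.0327,0],0]]'; done
```

```text
clock: 0.52
eef_pos: [153.1, -631.3, 230.8]
tool_rot: [-3.141, 0.001, -0.316]
force: [0.4, 0.6, -0.4]
width: 85.3
gripper_force: 0.0
clock: 0.93
eef_pos: [277.6, -498.0, 230.9]
tool_rot: [-3.141, 0.001, -0.311]
force: [0.2, -0.1, 0.0]
width: 85.3
gripper_force: 0.0
```

```bash
python3 -m handwheel '[[[0,0,0],[0.0155,-0.0327,0],0],[[0,0,0],[0.0155,-0.0327,0],0],[[0,0,0],[0.0155,-0.0327,0],0],[[0,0,0],[0.0155,-0.0327,0],0],[[0,0,0],[0.0155,-0.0327,0],0]]'
python3 -m handwheel '[[[0,0,0],[0.0155,-0.0325,0],0],[[0,0,0],[0.0155,-0.0325,0],0],[[0,0,0],[0.0155,-0.0325,0],0],[[0,0,0],[0.0155,-0.0325,0],0],[[0,0,0],[0.0155,-0.0325,0],0]]'
python3 -m handwheel '[[[0,0,0],[0,0,0.03],0],[[0,0,0],[0,0,0.03],0],[[0,0,0],[0,0,0.03],0],[[0,0,0],[0,0,0.02],0],[[0,0,0],[0,0,0],0]]'
python3 - <<'E'
from h import *
snap('scene','s1.png')
E
```

```text
clock: 1.35
eef_pos: [401.3, -366.0, 231.1]
tool_rot: [-3.141, 0.001, -0.31]
force: [0.5, 0.1, -0.6]
width: 85.3
gripper_force: 0.0
clock: 1.77
eef_pos: [524.7, -234.9, 231.0]
tool_rot: [-3.142, 0.001, -0.31]
force: [0.3, -0.2, 0.1]
width: 85.7
gripper_force: 0.0
clock: 2.18
eef_pos: [520.8, -234.8, 117.0]
tool_rot: [-3.141, 0.009, -0.31]
force: [-0.7, -0.0, 0.9]
width: 85.3
gripper_force: 0.0
```

View pics/s1.png

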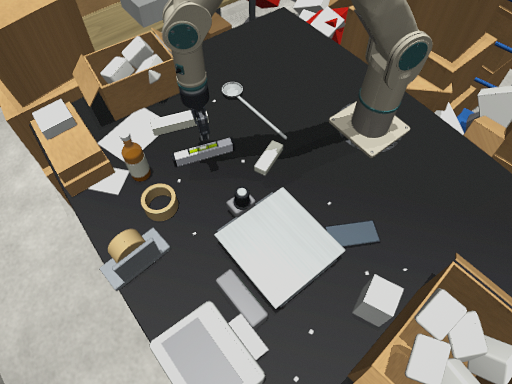

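The gripper is above the level's middle at about (203,148), clear of the carton. I'll descend and grip.

```bash
python3 -m handwheel '[[[0,0,0],[0,0,0.03],0],[[0,0,0],[0,0,0.03],0],[[0,0,0],[0,0,0.03],0],[[0,0,0],[0,0,0.013],0],[[0,0,0],[0,0,0],0]]'
python3 -m handwheel '[[[0,0,0],[0,0,0],0],[[0,0,0],[0,0,0],1],[[0,0,0],[0,0,0],1],[[0,0,0],[0,0,0],1],[[0,0,0],[0,0,0],1]]'
python3 -m handwheel '[[[0,0,0],[0,0,0],1],[[0,0,0],[0,0,0],1],[[0,0,0],[0,0,0],1],[[0,0,0],[0,0,0],1],[[0,0,0],[0,0,0],1]]'
```

```text
clock: 2.65
eef_pos: [522.9, -236.2, 16.9]
tool_rot: [-3.141, 0.003, -0.31]
force: [-0.0, 0.3, 0.4]
width: 85.2
gripper_force: 0.0
clock: 3.07
eef_pos: [524.7, -236.9, 19.5]
tool_rot: [3.141, -0.002, -0.31]
force: [0.1, -0.7, -0.1]
width: 38.6
gripper_force: 0.0
clock: 3.48
eef_pos: [524.7, -236.5, 19.5]
tool_rot: [-3.141, -0.002, -0.31]
force: [-1.1, 1.5, 6.8]
width: 26.5
gripper_force: 61.5
```

Only the pad tips are on the bar, so I'll regrip 9 mm lower.

```bash
python3 -m handwheel '[[[0,0,0],[0,0,0],0.3],[[0,0,0],[0,0,0],0.3],[[0,0,0],[0,0,0],0.3],[[0,0,0],[0,0,0.005],0.3],[[0,0,0],[0,0,0.004],0.3]]'
python3 -m handwheel '[[[0,0,0],[0,0,0],0.3],[[0,0,0],[0,0,0],1],[[0,0,0],[0,0,0],1],[[0,0,0],[0,0,0],1],[[0,0,0],[0,0,0],1]]'
python3 -m handwheel '[[[0,0,0],[0,0,0],1],[[0,0,0],[0,0,0],1],[[0,0,0],[0,0,0],1],[[0,0,0],[0,0,-0.01],1],[[0,0,0],[0,0,-0.02],1]]'
```

```text
clock: 3.9
eef_pos: [524.0, -236.6, 8.9]
tool_rot: [3.142, -0.0, -0.31]
force: [0.1, 0.1, 0.6]
width: 59.4
gripper_force: 0.0
clock: 4.32
eef_pos: [524.1, -236.6, 9.5]
tool_rot: [-3.142, -0.0, -0.31]
force: [-0.1, 1.1, -0.4]
width: 27.0
gripper_force: 60.6
clock: 4.73
eef_pos: [521.7, -235.6, 37.7]
tool_rot: [-3.141, 0.006, -0.31]
force: [0.3, 0.7, -2.5]
width: 26.9
gripper_force: 59.8
```

```bash
python3 -m handwheel '[[[0,0,0],[0,0,-0.03],1],[[0,0,0],[0,0,-0.035],1],[[0,0,0],[0,0,-0.035],1],[[0,0,0],[0,0,-0.025],1],[[0,0,-5],[0,0,-0.01],1]]'
python3 -m handwheel '[[[0,0,-6.5],[0,0,0],1],[[0,0,-6.5],[0,0,0],1],[[0,0,-6.5],[0,0,0],1],[[0,0,-6.5],[0,0,0],1],[[0,0,-6.5],[0,0,0],1]]'
python3 -m handwheel '[[[0,0,-6.5],[0,0,0],1],[[0,0,-6.5],[0,0,0],1],[[0,0,-6.5],[0,0,0],1],[[0,0,-6.5],[0,0,0],1],[[0,0,-6.5],[0,0,0],1]]'
python3 -m handwheel '[[[0,0,-6.5],[0,0,0],1],[[0,0,-6.5],[0,0,0],1],[[0,0,-6.5],[0,0,0],1],[[0,0,-6.5],[0,0,0],1],[[0,0,-6.5],[0,0,0],1]]'
python3 -m handwheel '[[[0,0,-6.5],[0,0,0],1],[[0,0,0],[0,0,0],1],[[0,0,0],[0,0,0],1]]'
```

```text
clock: 5.15
eef_pos: [525.4, -237.4, 178.6]
tool_rot: [3.14, -0.006, -0.223]
force: [-0.0, 0.6, -4.1]
width: 27.1
gripper_force: 60.1
clock: 5.57
eef_pos: [523.1, -236.4, 174.4]
tool_rot: [-3.141, 0.001, 0.35]
force: [0.5, -0.3, -4.6]
width: 26.9
gripper_force: 59.9
clock: 5.98
eef_pos: [523.0, -236.6, 174.3]
tool_rot: [-3.14, 0.001, 0.917]
force: [0.2, -0.2, -4.1]
width: 27.0
gripper_force: 59.9
clock: 6.4
eef_pos: [523.0, -236.8, 174.3]
tool_rot: [-3.14, 0.001, 1.484]
force: [-0.4, 0.4, -3.8]
width: 27.1
gripper_force: 59.9
clock: 6.65
eef_pos: [523.3, -236.8, 174.2]
tool_rot: [-3.141, -0.0, 1.588]
force: [0.1, -1.1, -3.6]
width: 26.9
gripper_force: 59.9
```

```bash
python3 -m handwheel '[[[0,0,0],[0.03,0.003,0],1],[[0,0,0],[0.04,0.003,0],1],[[0,0,0],[0.04,0.003,0],1],[[0,0,0],[0.04,0.003,0],1],[[0,0,0],[0.04,0.003,0],1]]'
python3 -m handwheel '[[[0,0,0],[0.04,0.003,0],1],[[0,0,0],[0.04,0.003,0],1],[[0,0,0],[0.04,0.003,0],1],[[0,0,0],[0.04,0.003,0],1],[[0,0,0],[0.03,0.003,0],1]]'
python3 -m handwheel '[[[0,0,0],[0.02,0,0],1],[[0,0,0],[0,0,0],1],[[0,0,0],[0,0,0],1]]'
python3 - <<'E'
from h import *
snap('top','t2.png')
E
```

```text
clock: 7.07
eef_pos: [534.5, -44.8, 174.5]
tool_rot: [-3.142, 0.0, 1.588]
force: [1.0, 0.4, -4.0]
width: 26.9
gripper_force: 59.9
clock: 7.48
eef_pos: [545.2, 148.4, 174.7]
tool_rot: [3.141, -0.002, 1.592]
force: [0.4, -0.1, -3.6]
width: 27.4
gripper_force: 59.9
clock: 7.73
eef_pos: [544.8, 165.6, 174.3]
tool_rot: [-3.141, 0.0, 1.593]
force: [-0.3, -1.1, -3.1]
width: 27.1
gripper_force: 59.9
```

View pics/t2.png

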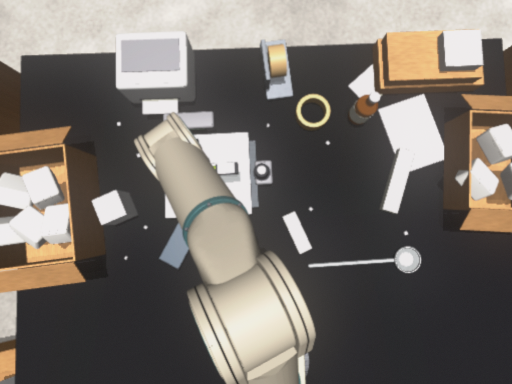

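The level is over the plate, with its end visible at about (228,168), pointing at the knob. I'll lower it.

```bash
python3 -m handwheel '[[[0,0,0],[0,0,0.02],1],[[0,0,0],[0,0,0.025],1],[[0,0,0],[0,0,0.025],1],[[0,0,0],[0,0,0.015],1],[[0,0,0],[0,0,0.008],1]]'
python3 -m handwheel '[[[0,0,0],[0,0,0],1],[[0,0,0],[0,0,0.003],1],[[0,0,0],[0,0,0.002],1],[[0,0,0],[0,0,0],1]]'
```

```text
clock: 8.2
eef_pos: [544.3, 160.9, 79.2]
tool_rot: [-3.138, 0.003, 1.588]
force: [0.1, -0.6, -4.3]
width: 27.1
gripper_force: 59.8
clock: 8.53
eef_pos: [546.1, 163.9, 77.1]
tool_rot: [3.14, -0.0, 1.591]
force: [-1.3, -0.1, -4.6]
width: 27.0
gripper_force: 59.8
```

```bash
python3 -m handwheel '[[[0,0,0],[0,0,0.002],1],[[0,0,0],[0,0,0.001],1],[[0,0,0],[0,0,0],1]]'
python3 -m handwheel '[[[0,0,0],[0,0,0.002],1],[[0,0,0],[0,0,0],1],[[0,0,0],[0,0,0],1]]'
```

```text
clock: 8.78
eef_pos: [545.6, 164.0, 73.5]
tool_rot: [3.141, -0.0, 1.592]
force: [-1.1, -0.2, -4.5]
width: 27.0
gripper_force: 59.8
clock: 9.03
eef_pos: [545.4, 163.9, 71.2]
tool_rot: [-3.141, 0.0, 1.592]
force: [-0.5, 0.3, -3.2]
width: 27.1
gripper_force: 59.8
```

```bash
python3 -m handwheel '[[[0,0,0],[0,0,0.001],1],[[0,0,0],[0,0,0],1],[[0,0,0],[0,0,0],1]]'
python3 -m handwheel '[[[0,0,0],[0,0,0.001],1],[[0,0,0],[0,0,0],1],[[0,0,0],[0,0,0],1]]'
```

```text
clock: 9.28
eef_pos: [545.4, 164.0, 70.3]
tool_rot: [-3.141, 0.0, 1.592]
force: [0.5, -0.3, -4.7]
width: 26.8
gripper_force: 59.8
clock: 9.53
eef_pos: [545.4, 163.9, 69.3]
tool_rot: [-3.141, 0.0, 1.592]
force: [-0.4, -0.0, -3.7]
width: 26.7
gripper_force: 59.8
```

```bash
python3 -m handwheel '[[[0,0,0],[0,0,0.001],1],[[0,0,0],[0,0,0],1],[[0,0,0],[0,0,0],1]]' | egrep 'eef|force'
python3 -m handwheel '[[[0,0,0],[0,0,0.001],1],[[0,0,0],[0,0,0],1],[[0,0,0],[0,0,0],1]]'| egrep 'eef|force'
```

```text
eef_pos: [545.4, 163.9, 68.3]
force: [0.8, 0.3, -3.9]
gripper_force: 59.8
eef_pos: [545.6, 164.0, 67.7]
force: [-1.1, -0.3, 0.7]
gripper_force: 60.5
```

Contact made. Release gently and rise.

```bash
python3 -m handwheel '[[[0,0,0],[0,0,0.0005],0.9],[[0,0,0],[0,0,0],0.6],[[0,0,0],[0,0,0],0.3],[[0,0,0],[0,0,0],0.3],[[0,0,0],[0,0,0],0.3]]' | egrep 'eef|force|width'
python3 -m handwheel '[[[0,0,0],[0,0,0],0.3],[[0,0,0],[0,0,-0.015],0.3],[[0,0,0],[0,0,-0.03],0.3],[[0,0,0],[0,0,-0.035],0.3],[[0,0,0],[0,0,-0.02],0]]'| egrep 'eef|force|width'
```

```text
eef_pos: [545.6, 164.1, 66.8]
force: [0.3, -0.7, 0.3]
width: 60.1
gripper_force: 0.0
eef_pos: [546.5, 164.7, 169.7]
force: [0.5, 0.1, 0.1]
width: 70.1
gripper_force: 0.0
```

```bash
python3 -m handwheel '[[[0,0,0],[-0.04,0,0],0],[[0,0,0],[-0.04,0,0],0],[[0,0,0],[-0.04,0,0],0],[[0,0,0],[-0.04,0,0],0],[[0,0,0],[-0.0015,0,0],0]]' | egrep 'eef|force|width'
python3 - <<'E'
from h import *
a=snap('top','t3.png')['pixels'][110:240,140:300]; b=snap('scene','s3.png')['pixels'][140:270,180:340]
print(ctrl.read_state()['eef_pos'])
cv2.imwrite('pics/c3.png',cv2.cvtColor(cv2.resize(np.hstack([a,b]),(800,325),interpolation=2),cv2.COLOR_RGB2BGR))
E
```

```text
eef_pos: [548.4, -8.7, 166.3]
force: [-0.1, -0.0, -0.1]
width: 85.3
gripper_force: 0.0
[ 5.48855013e+02 -4.16603577e-01  1.66691477e+02]
```

View pics/c3.png

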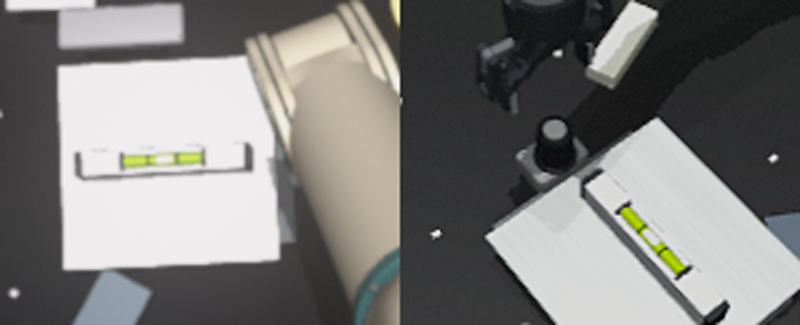

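The level lies square on the plate with its bubble visible in both views, and the gripper is above the knob. I'll descend onto the knob.

```bash
python3 -m handwheel '[[[0,0,0],[0,0,0.01],0],[[0,0,0],[0,0,0.025],0],[[0,0,0],[0,0,0.025],0],[[0,0,0],[0,0,0.02],0],[[0,0,0],[0,0,0.01],0]]' | egrep 'eef|force|width'
python3 -m handwheel '[[[0,0,0],[0,0,0],0],[[0,0,0],[0,0,0],0]]' | egrep 'eef|force|width'
```

```text
eef_pos: [547.1, 4.9, 74.0]
force: [0.3, 0.9, -0.2]
width: 85.2
gripper_force: 0.0
eef_pos: [548.8, 4.0, 76.5]
force: [0.7, -0.8, 0.0]
width: 85.4
gripper_force: 0.0
```

```bash
python3 -m handwheel '[[[0,0,0],[-0.001,0,0.006],0],[[0,0,0],[0,0,0],0.4],[[0,0,0],[0,0,0],1],[[0,0,0],[0,0,0],1],[[0,0,0],[0,0,0],1]]' | egrep 'eef|force|width'
python3 -m handwheel '[[[0,0,0],[0,0,0],1],[[0,0,0],[0,0,0],1],[[0,0,0],[0,0,0],1]]' | egrep 'eef|force|width'
```

```text
eef_pos: [549.7, 1.4, 71.5]
force: [5.9, -2.6, 2.4]
width: 39.1
gripper_force: 49.2
eef_pos: [549.8, 1.4, 71.4]
force: [1.0, -1.2, 2.5]
width: 38.4
gripper_force: 59.9
```

Gripped the knob. Press down stepwise.

```bash
python3 -m handwheel '[[[0,0,0],[0,0,0.003],1],[[0,0,0],[0,0,0.002],1],[[0,0,0],[0,0,0],1]]' | egrep 'eef|force'
python3 -m handwheel '[[[0,0,0],[0,0,0.001],1],[[0,0,0],[0,0,0],1],[[0,0,0],[0,0,0],1]]' | egrep 'eef|force'
python3 -m handwheel '[[[0,0,0],[0,0,0.001],1],[[0,0,0],[0,0,0],1],[[0,0,0],[0,0,0],1]]' | egrep 'eef|force'
```

```text
eef_pos: [549.9, 0.4, 66.8]
force: [-0.2, -3.2, 11.6]
gripper_force: 61.3
eef_pos: [549.8, 0.3, 66.5]
force: [-1.5, -2.8, 16.4]
gripper_force: 61.7
eef_pos: [549.8, 0.2, 66.3]
force: [-2.6, -4.4, 23.3]
gripper_force: 62.4
```

```bash
python3 -m handwheel '[[[0,0,0],[0,0,-0.001],1],[[0,0,0],[0,0,0],1],[[0,0,0],[0,0,0],1],[[0,0,0],[0,0,0],1],[[0,0,0],[0,0,0],1]]' | egrep 'eef|force'
for i in 1 2 3; do python3 -m handwheel '[[[0,0,0],[0,0,0],1],[[0,0,0],[0,0,0],1],[[0,0,0],[0,0,0],1],[[0,0,0],[0,0,0],1],[[0,0,0],[0,0,0],1]]' | egrep 'eef|force';done
cat > bub.py <<'E'
from h import *
import sys
def proj(d,p):
    P=np.array(d['pose']); q=(np.asarray(p)-P[:3,3])@P[:3,:3]; q=q*[1,-1,-1]
    K=np.array([[d['fx'],0,d['cx']],[0,d['fy'],d['cy']],[0,0,1.]])
    return cv2.projectPoints(q.reshape(-1,1,3),np.zeros(3),np.zeros(3),K,np.array([d['k1'],0,0,0,0.]))[0][:,0]
Z=103
for n,box in(('top',(180,150,235,190)),('scene',(255,205,325,265))):
    d=snap(n,n+sys.argv[1]+'.png'); im=d['pixels']; hsv=cv2.cvtColor(im,cv2.COLOR_RGB2HSV)
    m=(hsv[...,0]>25)&(hsv[...,0]<50)&(hsv[...,1]>100)&(hsv[...,2]>80)
    x0,y0,x1,y1=box if n=='scene' else (150,130,250,220)
    pts=[(u,v) for v,u in np.argwhere(m) if x0<=u<x1 and y0<=v<y1]
    W=np.array([onz(d,u,v,Z)[:2] for u,v in pts]); a,b=np.polyfit(W[:,1],W[:,0],1)  # x=a*y+b
    y=np.arange(105,225,3.); g=im.astype(np.float32)
    col=0
    for o in(-2,0,2):
        uv=proj(d,np.c_[a*y+b+o,y,np.full_like(y,Z)]).astype(np.float32)
        col=col+cv2.remap(g,uv[:,0].copy(),uv[:,1].copy(),1)[:,0]/3
    sat=1-col.min(1)/col.max(1)
    print(n,len(pts),'slope',round(a,3),'x@165',round(a*165+b,1),'green y',W[:,1].min(),W[:,1].max())
    print(' '.join(f'{int(t)}:{int(s*100)}/{int(v)}' for t,s,v in zip(y,sat,col.max(1))))
E
python3 bub.py A
```

```text
eef_pos: [549.9, 0.3, 66.5]
force: [-1.4, -4.8, 16.8]
gripper_force: 61.4
eef_pos: [549.8, 0.3, 66.5]
force: [-1.5, -4.3, 17.6]
gripper_force: 61.4
eef_pos: [549.8, 0.3, 66.5]
force: [-0.8, -2.8, 16.8]
gripper_force: 61.4
eef_pos: [549.9, 0.3, 66.6]
force: [-1.2, -3.8, 16.8]
gripper_force: 61.4
top 83 slope -0.028 x@165 543.8 green y 119.7 203.9
105:1/239 108:1/238 111:1/224 114:3/170 117:34/163 120:54/208 123:57/221 126:58/222 129:58/223 132:58/223 135:59/224 138:59/224 141:59/219 144:54/192 147:53/189 150:59/217 153:60/225 156:60/225 159:60/224 162:60/223 165:54/223 168:33/226 171:9/230 174:2/233 177:1/230 180:1/232 183:2/234 186:8/231 189:30/227 192:52/225 195:60/224 198:61/224 201:61/222 204:52/188 207:19/151 210:1/208 213:1/237 216:1/239 219:0/239 222:0/239
scene 129 slope -0.03 x@165 549.7 green y 121.4 208.9
105:0/217 108:0/217 111:0/218 114:0/220 117:2/160 120:42/92 123:99/180 126:99/200 129:100/194 132:100/194 135:100/196 138:100/198 141:99/198 144:99/198 147:97/143 150:99/157 153:100/200 156:100/199 159:100/198 162:100/199 165:100/199 168:100/199 171:52/198 174:6/212 177:4/212 180:3/196 183:1/209 186:4/214 189:16/211 192:64/203 195:100/200 198:100/200 201:100/200 204:100/203 207:92/169 210:5/48 213:1/132 216:0/217 219:0/217 222:0/217
```

The bubble sits about 17 mm towards +y, away from the knob. That needs about 1.06 rad (61°) clockwise, which is +z about the tool.

```bash
python3 -m handwheel '[[[0,0,3],[0,0,0],1],[[0,0,5],[0,0,0],1],[[0,0,5],[0,0,0],1],[[0,0,5],[0,0,0],1],[[0,0,5],[0,0,0],1]]' | egrep 'eef|rot|force'
python3 -m handwheel '[[[0,0,5],[0,0,0],1],[[0,0,5],[0,0,0],1],[[0,0,5],[0,0,0],1],[[0,0,5],[0,0,0],1],[[0,0,5],[0,0,0],1]]' | egrep 'eef|rot|force'
python3 -m handwheel '[[[0,0,5],[0,0,0],1],[[0,0,5],[0,0,0],1],[[0,0,3],[0,0,0],1],[[0,0,0],[0,0,0],1],[[0,0,0],[0,0,0],1]]' | egrep 'eef|rot|force'
for i in 1 2 3 4; do python3 -m handwheel '[[[0,0,0],[0,0,0],1],[[0,0,0],[0,0,0],1],[[0,0,0],[0,0,0],1],[[0,0,0],[0,0,0],1],[[0,0,0],[0,0,0],1]]' | egrep 'eef|force';done
python3 bub.py B
```

```text
eef_pos: [548.7, 0.5, 66.5]
tool_rot: [3.141, 0.001, 1.186]
force: [-4.8, -2.8, 18.6]
gripper_force: 61.5
eef_pos: [547.7, 1.3, 66.4]
tool_rot: [-3.141, 0.002, 0.75]
force: [-6.5, -1.0, 20.7]
gripper_force: 61.7
eef_pos: [547.3, 1.8, 66.4]
tool_rot: [-3.14, 0.002, 0.527]
force: [-7.3, 0.0, 20.5]
gripper_force: 61.9
eef_pos: [547.3, 1.8, 66.4]
force: [-6.7, -0.0, 20.7]
gripper_force: 61.9
eef_pos: [547.3, 1.8, 66.4]
force: [-6.6, 0.7, 20.5]
gripper_force: 61.9
eef_pos: [547.3, 1.8, 66.4]
force: [-7.3, 0.3, 20.5]
gripper_force: 61.9
eef_pos: [547.3, 1.8, 66.4]
force: [-6.8, 0.5, 20.9]
gripper_force: 61.9
top 84 slope -0.024 x@165 544.4 green y 119.8 206.7
105:0/239 108:0/239 111:1/237 114:1/200 117:7/130 120:45/176 123:57/215 126:58/221 129:58/222 132:57/223 135:58/223 138:58/224 141:59/223 144:55/198 147:50/174 150:50/202 153:26/225 156:7/230 159:4/232 162:4/233 165:3/233 168:4/232 171:10/228 174:29/214 177:45/186 180:49/181 183:56/209 186:58/222 189:59/223 192:59/224 195:60/224 198:61/224 201:61/225 204:60/219 207:43/175 210:4/154 213:1/216 216:0/237 219:0/239 222:0/239
scene 129 slope -0.017 x@165 548.9 green y 121.4 209.4
105:0/217 108:0/217 111:0/217 114:0/218 117:2/162 120:47/96 123:99/188 126:100/202 129:100/200 132:100/200 135:100/200 138:100/200 141:100/200 144:100/203 147:99/177 150:90/128 153:93/194 156:29/209 159:5/213 162:3/214 165:4/214 168:4/213 171:3/214 174:24/211 177:85/186 180:94/127 183:99/172 186:100/204 189:100/202 192:100/201 195:100/202 198:100/200 201:99/201 204:99/203 207:99/185 210:41/79 213:8/85 216:0/208 219:0/219 222:0/217
```

The bubble is centred: within about 0.5 mm of the midpoint between the lines in both views. The knob is held down at about 20 N, so I'll hand in.

```bash
python3 -c "
from cell import ctrl
print(ctrl.finish_job())"
```

```text
the job is handed in; nothing more can be done
None
```

I handed the job in with the level lying free on the middle of the plate, the knob held fully down at about 20 N, and the bubble within about 0.5 mm of centre in both camera views; the judge's verdict was not shown.

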